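# Seal the mixing jar with its inner lid and lift away the outer lid

### The arm

A 6-joint arm with a two-finger parallel gripper is mounted at the origin on the work surface. World frame = base frame: x ahead of the robot, y to its left, z up, the work surface at z = 0. Lengths are in m, angles in rad, forces in N, time in s.
With the tool pointing down it reaches from about 0.3 to 0.775 m from the base axis. Payload 14.6 kg.
Tool frame: the origin (TCP) lies on the centre line of the jaws, within the pads' length; the fingertips stand 14 mm ahead of it and the grasp point (between the pads) lies 5 mm behind it; x points along the fingers, y is the direction in which the jaws open and shut, and the axes are right-handed (so a half turn about x gives the same grasp; the last joint's range is limited). The gripper opens to 94 mm and grips with 3 to 60 N. Pads are 16 mm wide; open, the fingers measure 119 mm over their backs; the gripper's body (75 mm by 177 mm) begins 78 mm behind the grasp point.
Start: joints at [-1.288, 0.3, 1.521, -0, 1.321, -0.067], TCP at [0.188, -0.517, 0.219] pointing down, gripper open.
Joint ranges: [-3.03, 3.03], [-0.79, 2.21], [0.23, 2.52], [-1.04, 4.18], [0, 3.07], [-2.55, 2.55]. Speed limits (rad/s): [2.22, 2.22, 2.57, 3.14, 3.14, 3.14].

### API

Orientations are given as [roll, pitch, yaw] about the fixed x, y, z axes, in that order (R = Rz(yaw) Ry(pitch) Rx(roll)).
In Python, from station import * gives the robot as it stands. The module is installed in compiled form; this text tells all that it offers.
- The arm moves only by the shell command python3 -m handwheel 'ROWS' [FORCE]. ROWS is JSON, a list of rows, each a list of 3 entries, a list of its own where there are three numbers: the shift along the tool's x, y, z in mm, then the turn about the tool's x in rad, then the gripper command: -1 is fully open, 1 is shut, values between are in proportion. In form: [[[dx, dy, dz], spin, gripper], ...]. A call has exactly 5 rows; each row is the pose to reach, as a shift and turn from the pose measured when the call began, along the tool's axes at that moment; what a row does not reach only later rows make up. A row lasts 1/10 s, in which the tool goes at most 50 mm and 8.59 degrees, less where a joint would pass 70% of its speed; a pose out of reach is approached as far as the arm can. A call with a gripper value outside its range is refused whole. The fingers move at their own pace and stop on an object; FORCE is the grip in N (left out, the last holds). Time passes only in rows, so rows that repeat a pose let the fingers close, or fill a call up. It gives the time, the measured TCP pose, the force and the opening at its end, in the units of the state.
- get_obs(): the state, without advancing time (a new reading comes with each control period).
- camera(name): name is "side" or "top"; returns (picture, depth): 480x640x3 uint8, blue, green, red; 480x640 float32, m along the optical axis (not along the pixel's ray), 0 where there is no reading.
- camera_info(name): a dict with "fx", "fy", "cx", "cy" (pixels), "k1" (the pictures are not rectified: a ray, as slopes to the right and down, at radius r is drawn at 1 + k1 r^2 times it, then the intrinsics apply), "extrinsics" (4x4, takes a point from camera to world coordinates). Camera axes: x right, y down, z forward; pixel columns grow to the right and rows downward; lengths in m; the calibration is good to about 2 mm. A picture is of the moment at which its call begins. camera_info takes no time and is no camera call.
- hand_in(): hands the job in, once; it reports no verdict.
The state is a dict: "time_s": time; "qpos": joint angles; "joint_vel": joint speeds; "tau": joint torques, N m; "ee_pos": TCP position; "eef_rot": TCP orientation; "force": force on the tool from outside, world axes, zero at the start; "moment": the same for the moment, N m; "grip_width": finger opening in m.
Only numpy, scipy, OpenCV 4.12 (cv2) and the standard library are available. Lean on these libraries where they do the work, as an engineer would, in place of code of your own. Each camera call takes 0.05 s, during which the arm holds its last target. There are 200 camera calls.

### The job

The steel jar clamped on the round stirrer base must be closed with its inner lid, which waits on the low stand nested under an outer lid. Carry the two lids together, still nested, and lower them gently onto the jar until the inner lid is fully home in its mouth; then lift the outer lid alone off it, without disturbing the inner lid, and finish while still holding the outer lid roughly level in the air, entirely above the top of the inner lid's knob and touching nothing else. Leave the bottles, the beaker and the spatula where they are.

Things in the scene. Friction and masses are not known exactly. Their poses are not given: they have to be found in the camera images.
- jar_rim (a point): Centre of the open mouth, level with the rim, of a fixed round steel jar clamped on a white round stirrer base (base 140 mm across, 45 mm high; three clamp blocks low on the jar). Rim 125 mm above the table, jar 80 mm outside diameter, mouth 70 mm across, 74 mm deep. It does not move. z axis up.
- stand_top (a point): Centre of the top edge of the fixed grey parking stand on which the nested lids wait: a ring 80 mm outside and 70 mm inside diameter, its top edge 40 mm above the table, on a flat foot 116 mm across.
- inner_lid: White round plastic inner lid, loose, 0.14 kg. Origin: centre of the plug's underside, z up. Plug 66 mm diameter, 0 to 12 mm up, tapering to 58 mm at the foot; flange 84 mm diameter, 12 to 18 mm up, rests on the jar's rim; round knob 18 mm diameter, 18 to 73 mm up, passes freely through the outer lid and stands 28 mm out of its collar. Lifting by the knob lifts both lids, nested.
- inner_knob (a point): Centre of the exposed 28 mm of the inner lid's knob (18 mm diameter): 14 mm below the knob's top, 14 mm above the top of the outer lid's collar while nested, 47 mm above the underside of the flange. z axis along the knob.
- inner_seat (a point): Centre of the underside of the inner lid's flange, 12 mm above the underside of its plug. It coincides with the centre of the jar's mouth when the lid is fully home.
- outer_lid: Round aluminium outer lid, loose, 0.16 kg. Origin: centre of the skirt's lower edge, z up. Skirt 100 mm outside, 92 mm inside diameter; top plate 14 to 19 mm up, hole 34 mm; collar 44 mm outside, 34 mm inside diameter, 19 to 41 mm up. Nested, it just rests on the inner flange, unfastened, origin 4 mm above the inner lid's, skirt edge 8 mm below the flange. Lifting by the collar lifts it alone.
- outer_collar (a point): Centre of the outer lid's collar (44 mm outside diameter, 22 mm high): 11 mm above the top plate and 11 mm below the collar's top edge, 30 mm above the skirt's lower edge. z axis up.
- pill_jar: Bystander: closed blue plastic jar with white cap, 60 mm diameter, 85 mm high; origin under its centre.
- beaker: Bystander: open glass beaker, 62 mm diameter, 80 mm high; origin under its centre.
- amber_bottle: Bystander: amber glass bottle with black cap, 48 mm diameter, 95 mm high; origin under its centre.
- lab_spatula: Bystander: narrow steel weighing spatula, 170 mm long, 6 to 11 mm wide, 4 mm thick, lying flat on the table, pointing away from the robot, between the jar and the stand.
There are look-alikes about, which are no part of the job. Leave any black look-alike of the inner_lid alone. Leave any green look-alike of the outer_lid alone.

How it is judged:
By the outcome, as a careful person would: the job done as asked, in the order asked, and still so for the second after the job is handed in, while the arm keeps its last pose, push and grip.
It also fails if it takes over 45 s, if anything falls off the work surface, if the arm or the gripper's body presses on something with over 40 N, if the wrist force passes 120 N, or if a joint passes its speed limit or range.

## Working session

There is one attempt and no reset: what is moved stays moved. The work goes in short steps, Python scripts to look and compute and a shell command to move; the robot and the scene stay as the last step left them, time stands still between calls to the robot, and variables do not carry over. Pictures are saved under pics/ and viewed, about 8 in all and at most 12, crops included, and the job is handed in when it is done.

```bash
mkdir -p pics
cat > h.py <<'E'
from station import *
import numpy as np, cv2
from scipy.spatial.transform import Rotation as R
def world(name,u,v,d):
    i=camera_info(name)
    xd=(np.asarray(u,float)-i["cx"])/i["fx"]; yd=(np.asarray(v,float)-i["cy"])/i["fy"]
    x,y=xd,yd
    for _ in range(20):
        s=1+i["k1"]*(x*x+y*y); x,y=xd/s,yd/s
    P=np.stack([x*d,y*d,np.asarray(d,float)],-1); T=np.array(i["extrinsics"])
    return P@T[:3,:3].T+T[:3,3]
def grab(name,tag):
    p,d=camera(name); cv2.imwrite(f"pics/{tag}.png",p); np.save(f"pics/{tag}.npy",d); return p,d
def cloud(name,d):
    v,u=np.mgrid[:480,:640]; W=world(name,u,v,d); W[d==0]=np.nan; return W
E
python3 - <<'E'
from h import *
print(get_obs())
for n in("top","side"):
    grab(n,n+"0"); i=camera_info(n); print(n,i)
E
```

```text
{'time_s': 0.0, 'qpos': array([-1.28758271e+00,  3.00482993e-01,  1.52158662e+00, -1.72050200e-06,
        1.32073233e+00, -6.66248719e-02]), 'joint_vel': array([-0.00046187,  0.00053525,  0.00020999,  0.00167784, -0.00175717,
       -0.00116739]), 'tau': array([-3.56851167e-03, -5.31807232e+01, -3.52739775e+01,  7.06488127e-02,
        2.42927636e-02, -9.69820371e-05]), 'ee_pos': array([ 0.1884222 , -0.51644344,  0.21887747]), 'eef_rot': array([-1.63604314,  1.56958704,  1.85538843]), 'force': array([-0.23087158,  0.07787285, -0.35068155]), 'moment': array([-0.02952511,  0.05908234,  0.02468427]), 'grip_width': 0.09417565838652608}
top {'fx': 457.59237321774265, 'fy': 457.59237321774265, 'cx': 317.57451309870584, 'cy': 236.78679353300646, 'k1': -0.06691188364174402, 'extrinsics': array([[-9.02429245e-03, -9.83932149e-01,  1.78314577e-01,
         4.27134185e-01],
       [-9.98900413e-01,  6.66091556e-04, -4.68777185e-02,
         6.81624986e-03],
       [ 4.60057205e-02, -1.78541543e-01, -9.82856241e-01,
         8.50902554e-01],
       [ 0.00000000e+00,  0.00000000e+00,  0.00000000e+00,
         1.00000000e+00]])}
side {'fx': 618.8995126559354, 'fy': 618.8995126559354, 'cx': 321.7134419772362, 'cy': 237.46537665352096, 'k1': 0.003878455698158581, 'extrinsics': array([[-0.77915109, -0.45400946,  0.43220249,  0.03452448],
       [-0.62676148,  0.5536184 , -0.54833996,  0.67324797],
       [ 0.00967628, -0.69812755, -0.71590802,  0.9870982 ],
       [ 0.        ,  0.        ,  0.        ,  1.        ]])}
```

View pics/top0.png

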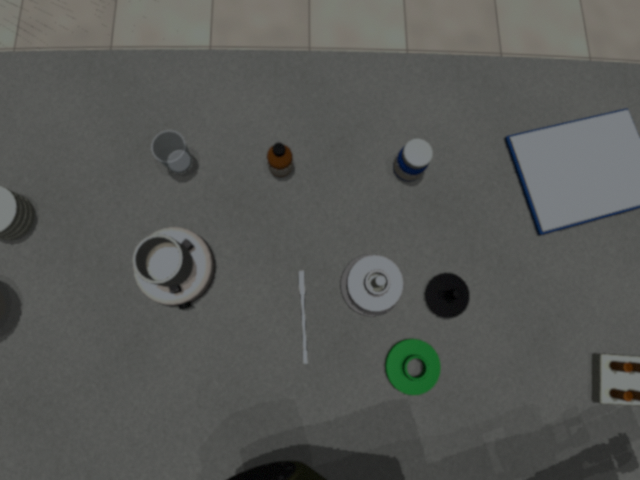

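View pics/side0.png

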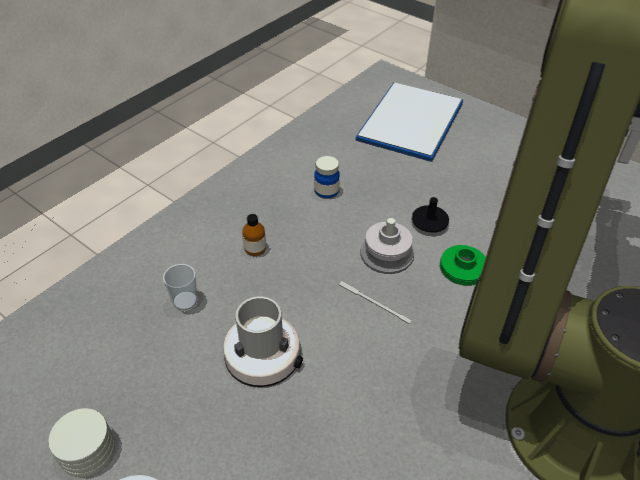

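Top view: the nested lids (white knob in a silver lid) are at (376,283) and the steel jar on the white base is at (163,262). The look-alikes are black at (447,295) and green at (413,367). The silver and white pair on the grey stand fits the description. I'll measure it and confirm in a crop.

```bash
cat > m.py <<'E'
from h import *
from scipy.optimize import least_squares
def circ(P):
    f=lambda q:np.hypot(P[:,0]-q[0],P[:,1]-q[1])-q[2]
    r=least_squares(f,[*P[:,:2].mean(0),.03],loss="soft_l1",f_scale=.002); return r.x
E
python3 - <<'E'
from m import *
for n,boxes in(("top",dict(lids=(335,240,412,325),jar=(130,225,215,305))),("side",dict(lids=(355,210,420,275),jar=(220,290,305,385)))):
    d=np.load(f"pics/{n}0.npy"); W=cloud(n,d)
    for k,(a,b,c,e) in boxes.items():
        P=W[b:e,a:c].reshape(-1,3); P=P[~np.isnan(P[:,0])]
        h,ed=np.histogram(P[:,2],np.arange(-.01,.15,.005)); print(n,k,[(round(x*1000),int(y)) for x,y in zip(ed,h) if y])
        for lo,hi in ((.052,.066),(.07,.082),(.082,.092),(.1,.112),(.115,.135)):
            Q=P[(P[:,2]>lo)&(P[:,2]<hi)]
            if len(Q)>8:
                cc,r=cv2.minEnclosingCircle((Q[:,:2]*1000).astype(np.float32)); print(lo,len(Q),Q.mean(0).round(4),np.round(cc,1),round(r,1), Q[:,2].max().round(4))
p=cv2.imread("pics/top0.png")[220:400,90:490]; q=cv2.imread("pics/side0.png")[180:390,210:490]
cv2.imwrite("pics/c1.png",np.vstack([cv2.resize(p,(640,288),interpolation=2),cv2.resize(q[:, :],(640,310),interpolation=2)]))
E
```

```text
top lids [(-10, 3), (-5, 1740), (0, 1715), (5, 499), (10, 28), (30, 8), (35, 15), (40, 44), (45, 598), (50, 1462), (55, 23), (60, 31), (65, 34), (70, 200), (75, 13), (80, 5), (85, 8), (90, 3), (95, 35), (100, 61)]
0.052 491 [ 0.4894 -0.1303  0.0538] [ 489.9 -131.9] 49.4 0.066
0.07 216 [ 0.4906 -0.1316  0.0729] [ 490.5 -131.8] 21.9 0.0811
0.082 11 [ 0.4886 -0.1259  0.0867] [ 489.4 -129.3] 8.2 0.0911
0.1 61 [ 0.4907 -0.1314  0.1014] [ 490.5 -132. ] 8.7 0.1046
top jar [(-10, 1), (-5, 743), (0, 919), (5, 60), (10, 39), (15, 33), (20, 38), (25, 49), (30, 79), (35, 392), (40, 1142), (45, 645), (50, 42), (55, 38), (60, 48), (65, 146), (70, 965), (75, 158), (80, 86), (85, 85), (90, 86), (95, 81), (100, 94), (105, 84), (110, 95), (115, 97), (120, 341), (125, 186)]
0.052 125 [0.5106 0.1987 0.0594] [516.  204.8] 45.0 0.0659
0.07 1155 [0.5263 0.2321 0.0736] [522.5 216.8] 46.6 0.0819
0.082 169 [0.5255 0.2299 0.0869] [523.2 224.4] 39.1 0.092
0.1 224 [0.5247 0.23   0.1062] [523.1 224.8] 39.4 0.112
0.115 624 [0.5244 0.2282 0.1233] [524.4 227.7] 40.2 0.1285
side lids [(-10, 1), (-5, 375), (0, 1404), 
[... 360 characters left out ...]
.0869] [ 488.6 -130.2] 8.8 0.0909
0.1 40 [ 0.4889 -0.1302  0.1029] [ 489.9 -130.1] 9.6 0.1071
side jar [(-5, 585), (0, 2117), (5, 210), (10, 125), (15, 99), (20, 132), (25, 132), (30, 142), (35, 308), (40, 645), (45, 919), (50, 108), (55, 84), (60, 98), (65, 128), (70, 352), (75, 240), (80, 133), (85, 131), (90, 136), (95, 150), (100, 135), (105, 144), (110, 156), (115, 150), (120, 189), (125, 276), (130, 4)]
0.052 246 [0.4994 0.2478 0.0591] [510.1 241.9] 47.4 0.066
0.07 647 [0.5266 0.2253 0.0751] [516.7 235.2] 48.5 0.082
0.082 264 [0.5232 0.2309 0.087 ] [522.5 228.7] 40.2 0.092
0.1 341 [0.5215 0.2301 0.1062] [522.6 229.3] 40.2 0.1119
0.115 619 [0.523  0.2299 0.1233] [523.9 228.3] 41.3 0.131
```

View pics/c1.png

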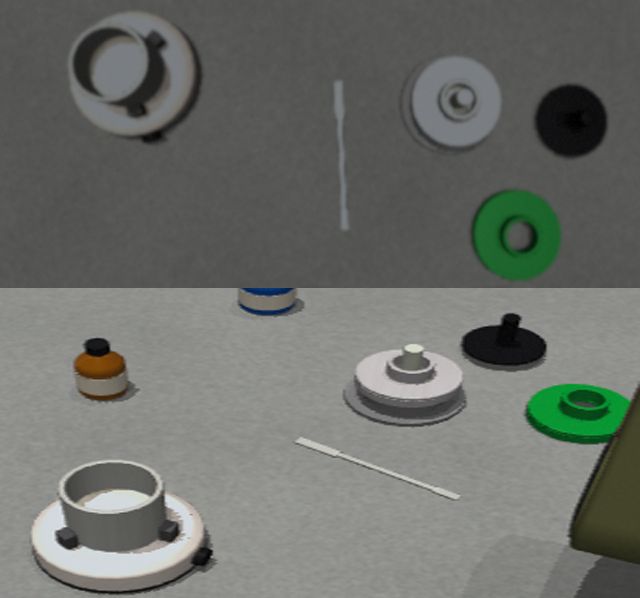

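The pair on the stand checks out: collar top is 73 mm, knob top 101–103 mm and the plate's diameter is 100 mm, all as specified. The knob is at (490,-131) mm and the jar rim at (524,228) mm. Next I'll work out the shifts in tool axes.

```bash
cat > go.py <<'E'
import sys
from h import *
o=get_obs(); M=R.from_euler("xyz",o["eef_rot"]).as_matrix()
print("t",o["time_s"],"pos",(o["ee_pos"]*1e3).round(1),"F",o["force"].round(1),"M",o["moment"].round(2),"w",round(o["grip_width"]*1e3,1),"q6",o["qpos"].round(2))
print("axes(cols x,y,z)\n",M.round(4))
if len(sys.argv)>3: print("shift",(M.T@(np.array(sys.argv[1:4],float)-o["ee_pos"]*1e3)).round(1))
E
python3 go.py 490 -131 200
```

```text
t 0.1 pos [ 188.4 -516.5  219. ] F [-0.4  0.1  0.1] M [-0.    0.05  0.02] w 94.4 q6 [-1.29  0.3   1.52 -0.    1.32 -0.07]
axes(cols x,y,z)
 [[-3.000e-04  3.427e-01 -9.394e-01]
 [ 1.000e-03 -9.394e-01 -3.427e-01]
 [-1.000e+00 -1.000e-03 -0.000e+00]]
shift [  19.2 -258.8 -415.4]
```

```bash
python3 -m handwheel '[[[4,-26,-42],0,-1],[[8,-52,-83],0,-1],[[10,-78,-125],0,-1],[[10,-104,-166],0,-1],[[10,-130,-208],0,-1]]' 20; python3 go.py 490 -131 200
```

```text
time_s: 0.6
ee_pos: [0.3399, -0.3213, 0.2089]
eef_rot: [-1.54, 1.569, 1.951]
force: [0.9, -0.4, 0.8]
grip_width: 0.0941
t 0.6 pos [ 339.9 -321.3  208.9] F [ 0.9 -0.4  0.8] M [-0.05 -0.02 -0.01] w 94.1 q6 [-0.84  0.13  1.76  0.    1.26  0.39]
axes(cols x,y,z)
 [[-5.000e-04  3.424e-01 -9.396e-01]
 [ 1.200e-03 -9.396e-01 -3.424e-01]
 [-1.000e+00 -1.300e-03  0.000e+00]]
shift [   9.1 -127.4 -206.1]
```

```bash
python3 -m handwheel '[[[3,-26,-42],0,-1],[[5,-52,-84],0,-1],[[9,-78,-125],0,-1],[[9,-104,-166],0,-1],[[9,-127.4,-206],0,-1]]'; python3 -m handwheel '[[[0,0,0],0,-1],[[0,0,0],0,-1],[[0,0,0],0,-1],[[0,0,0],0,-1],[[0,0,0],0,-1]]'; python3 go.py 490 -131 91
python3 - <<'E'
from h import *
p,_=grab("top","t1"); q,_=grab("side","s1")
cv2.imwrite("pics/c2.png",np.hstack([cv2.resize(p[200:360,290:450],(400,400),interpolation=2),cv2.resize(q[120:300,320:500],(400,400),interpolation=2)]))
E
```

```text
time_s: 1.1
ee_pos: [0.4907, -0.129, 0.1999]
eef_rot: [-1.359, 1.569, 2.133]
force: [0.1, -0.7, 0.2]
grip_width: 0.0941
time_s: 1.6
ee_pos: [0.4902, -0.1299, 0.2]
eef_rot: [-1.406, 1.569, 2.084]
force: [0.0, -0.2, -0.5]
grip_width: 0.0939
t 1.6 pos [ 490.2 -129.9  200. ] F [ 0.  -0.2 -0.5] M [ 0.06  0.01 -0.01] w 93.9 q6 [-0.33  0.22  1.67  0.    1.26  0.89]
axes(cols x,y,z)
 [[-7.000e-04  3.411e-01 -9.400e-01]
 [ 1.300e-03 -9.400e-01 -3.411e-01]
 [-1.000e+00 -1.500e-03  2.000e-04]]
shift [109.    1.1   0.6]
```

View pics/c2.png

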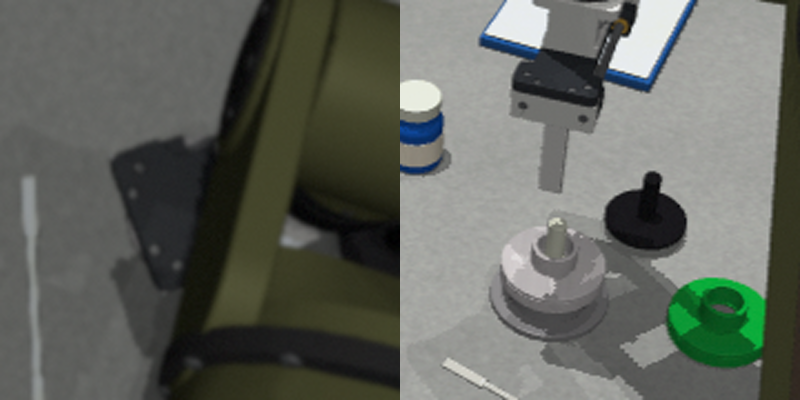

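The right half of the crop shows the finger above the white knob of the silver pair at crop (556,235). The black and green lids are clear of it. I'll descend to TCP z 91, which puts the fingertips at 77, above the collar top at 73.

```bash
python3 -m handwheel '[[[40,1,0.6],0,-1],[[75,1,0.6],0,-1],[[95,1,0.6],0,-1],[[105,1,0.6],0,-1],[[109,1,0.6],0,-1]]'; python3 -m handwheel '[[[0,0,0],0,-0.5],[[0,0,0],0,0],[[0,0,0],0,0.3],[[0,0,0],0,0.5],[[0,0,0],0,0.5]]' 20;  python3 go.py 490 -131 91
python3 - <<'E'
from h import *
q,_=grab("side","s2")
cv2.imwrite("pics/c3.png",cv2.resize(q[160:280,330:450],(600,600),interpolation=2))
E
```

```text
time_s: 2.2
ee_pos: [0.4899, -0.1308, 0.0906]
eef_rot: [-1.189, 1.569, 2.301]
force: [-0.8, -0.1, 1.0]
grip_width: 0.094
time_s: 2.7
ee_pos: [0.4901, -0.1308, 0.0909]
eef_rot: [-1.348, 1.569, 2.142]
force: [0.6, -0.5, 0.0]
grip_width: 0.0574
t 2.7 pos [ 490.1 -130.8   90.9] F [ 0.6 -0.5  0. ] M [-0.02  0.04  0.01] w 57.4 q6 [-0.33  0.36  1.77  0.    1.02  0.89]
axes(cols x,y,z)
 [[-9.000e-04  3.414e-01 -9.399e-01]
 [ 1.400e-03 -9.399e-01 -3.414e-01]
 [-1.000e+00 -1.600e-03  4.000e-04]]
shift [-0.1  0.2  0.1]
```

View pics/c3.png

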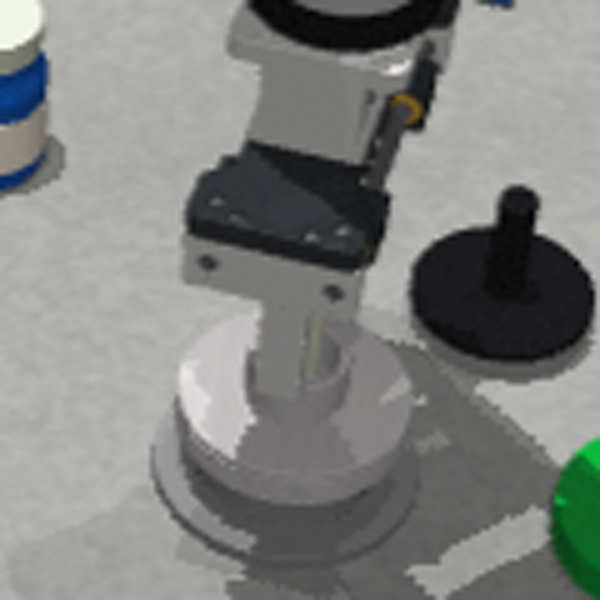

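The finger stands above the collar and beside the knob at crop (315,350), with the sideways offset expected from the view angle. Closing.

```bash
python3 -m handwheel '[[[0,0,0],0,0.6],[[0,0,0],0,0.7],[[0,0,0],0,0.8],[[0,0,0],0,0.9],[[0,0,0],0,1]]' 25; python3 -m handwheel '[[[0,0,0],0,1],[[0,0,0],0,1],[[0,0,0],0,1],[[0,0,0],0,1],[[0,0,0],0,1]]' 25;  python3 go.py 490 -131 91;python3 -m handwheel '[[[-4,0,0],0,1],[[-10,0,0],0,1],[[-20,0,0],0,1],[[-20,0,0],0,1],[[-20,0,0],0,1]]';python3 go.py 490 -131 216
```

```text
time_s: 3.25
ee_pos: [0.4901, -0.1308, 0.0909]
eef_rot: [-1.313, 1.569, 2.177]
force: [0.3, -0.1, -0.2]
grip_width: 0.0174
time_s: 3.75
ee_pos: [0.4901, -0.1308, 0.0909]
eef_rot: [-1.307, 1.569, 2.183]
force: [0.1, -0.6, 1.0]
grip_width: 0.0174
t 3.75 pos [ 490.1 -130.8   90.9] F [ 0.1 -0.6  1. ] M [-0.04 -0.11 -0.02] w 17.4 q6 [-0.33  0.36  1.77  0.    1.02  0.89]
axes(cols x,y,z)
 [[-9.000e-04  3.414e-01 -9.399e-01]
 [ 1.300e-03 -9.399e-01 -3.414e-01]
 [-1.000e+00 -1.500e-03  4.000e-04]]
shift [-0.1  0.1  0.1]
time_s: 4.25
ee_pos: [0.4902, -0.1309, 0.1112]
eef_rot: [-1.742, 1.57, 1.748]
force: [0.3, 0.3, -2.4]
grip_width: 0.0177
t 4.25 pos [ 490.2 -130.9  111.2] F [ 0.3  0.3 -2.4] M [ 0.01  0.04 -0.01] w 17.7 q6 [-0.33  0.33  1.76  0.    1.06  0.89]
axes(cols x,y,z)
 [[-2.000e-04  3.414e-01 -9.399e-01]
 [ 1.000e-03 -9.399e-01 -3.414e-01]
 [-1.000e+00 -1.000e-03 -2.000e-04]]
shift [-1.048e+02 -1.000e-01  2.000e-01]
```

Both lids are lifted (about 2.7 N), width 17.7 mm. Raise and carry.

```bash
python3 -m handwheel '[[[-15,0,0],0,1],[[-40,0,0],0,1],[[-70,0,0],0,1],[[-95,0,0],0,1],[[-110,0,0],0,1]]' 35; python3 -m handwheel '[[[0,0,0],0,1],[[0,0,0],0,1],[[0,0,0],0,1],[[0,0,0],0,1],[[0,0,0],0,1]]'; python3 go.py 524 228 220
```

```text
time_s: 4.75
ee_pos: [0.4905, -0.1311, 0.223]
eef_rot: [3.109, 1.569, 0.316]
force: [-0.2, -0.2, -3.8]
grip_width: 0.0171
time_s: 5.25
ee_pos: [0.4903, -0.131, 0.2223]
eef_rot: [-2.348, 1.57, 1.142]
force: [0.4, 0.0, -2.6]
grip_width: 0.0172
t 5.25 pos [ 490.3 -131.   222.3] F [ 0.4  0.  -2.6] M [-0.04 -0.01  0.01] w 17.2 q6 [-0.33  0.2   1.64  0.    1.3   0.89]
axes(cols x,y,z)
 [[ 4.000e-04  3.413e-01 -9.399e-01]
 [ 9.000e-04 -9.399e-01 -3.413e-01]
 [-1.000e+00 -7.000e-04 -7.000e-04]]
shift [   2.6 -326.  -154.2]
```

```bash
python3 -m handwheel '[[[0,-8,-4],0,1],[[0,-25,-12],0,1],[[0,-50,-24],0,1],[[0,-78,-37],0,1],[[0,-106,-50],0,1]]'; python3 go.py 524 228 222
```

```text
time_s: 5.75
ee_pos: [0.501, -0.0127, 0.2223]
eef_rot: [-2.158, 1.57, 1.332]
force: [0.9, 0.1, -3.4]
grip_width: 0.0172
t 5.75 pos [501.  -12.7 222.3] F [ 0.9  0.1 -3.4] M [ 0.03 -0.   -0.05] w 17.2 q6 [-0.1   0.19  1.65  0.    1.3   1.12]
axes(cols x,y,z)
 [[ 2.000e-04  3.411e-01 -9.400e-01]
 [ 1.000e-03 -9.400e-01 -3.411e-01]
 [-1.000e+00 -8.000e-04 -6.000e-04]]
shift [   0.5 -218.4 -103.8]
```

```bash
python3 -m handwheel '[[[0,-26,-12],0,1],[[0,-54,-26],0,1],[[0,-82,-39],0,1],[[0,-110,-52],0,1],[[0,-134,-64],0,1]]'; python3 -m handwheel '[[[0,-22,-11],0,1],[[0,-46,-22],0,1],[[0,-66,-31],0,1],[[0,-78,-37],0,1],[[0,-84,-40],0,1]]';python3 -m handwheel '[[[0,0,0],0,1],[[0,0,0],0,1],[[0,0,0],0,1],[[0,0,0],0,1],[[0,0,0],0,1]]'; python3 go.py 524 228 222
python3 - <<'E'
from m import *
p,_=grab("top","t3"); q,d=grab("side","s3")
cv2.imwrite("pics/c4.png",np.hstack([cv2.resize(p[180:340,90:250],(400,400),interpolation=2),cv2.resize(q[200:400,170:370],(400,400),interpolation=2)]))
E
```

```text
time_s: 6.25
ee_pos: [0.515, 0.1372, 0.2222]
eef_rot: [-1.865, 1.57, 1.626]
force: [0.7, 0.0, -3.7]
grip_width: 0.0172
time_s: 6.75
ee_pos: [0.5237, 0.2309, 0.222]
eef_rot: [-1.488, 1.57, 2.003]
force: [-0.4, 0.4, -3.8]
grip_width: 0.0174
time_s: 7.25
ee_pos: [0.5238, 0.2305, 0.2221]
eef_rot: [-1.59, 1.57, 1.901]
force: [-1.0, 0.8, -2.6]
grip_width: 0.017
t 7.25 pos [523.8 230.5 222.1] F [-1.   0.8 -2.6] M [-0.   -0.03  0.01] w 17.0 q6 [0.35 0.35 1.45 0.   1.34 1.57]
axes(cols x,y,z)
 [[-3.000e-04  3.422e-01 -9.396e-01]
 [ 1.000e-03 -9.396e-01 -3.422e-01]
 [-1.000e+00 -1.000e-03 -0.000e+00]]
shift [0.1 2.4 0.7]
```

View pics/c4.png

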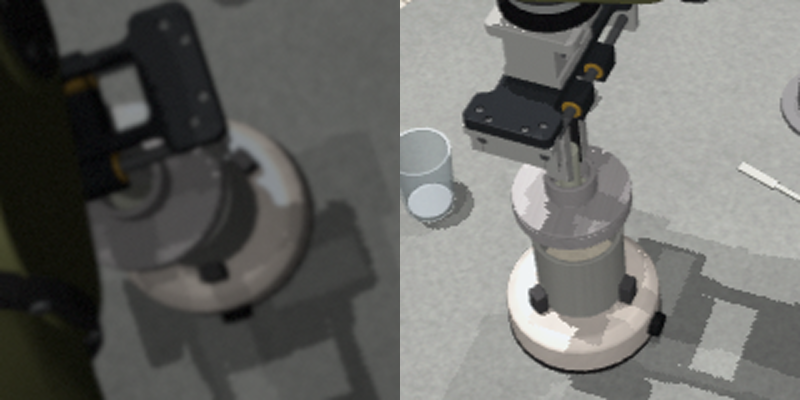

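The side crop shows the nested lids hanging level above the jar, with the plate at crop (572,195) and the jar beneath it. I'll check tilt and centre from the same camera.

Run:
```python
from m import *
W=cloud("side",np.load("pics/s3.npy"))[260:330,215:300].reshape(-1,3); W=W[~np.isnan(W[:,0])]
h,e=np.histogram(W[:,2],np.arange(.12,.23,.004)); print([(round(a*1e3),int(b)) for a,b in zip(e,h)])
P=W[(W[:,2]>.174)&(W[:,2]<.19)&(np.hypot(W[:,0]-.524,W[:,1]-.2305)<.06)]
A=np.c_[P[:,:2]-[.524,.2305],np.ones(len(P))]
print("slope",np.linalg.lstsq(A,P[:,2],rcond=None)[0],np.array(cv2.minEnclosingCircle((P[:,:2]*1e3).astype(np.float32))[0]),len(P),P[:,2].mean())
r=np.hypot(*(A[:,:2].T)); Q=P[r>.0]; hull=cv2.convexHull((Q[:,:2]*1e3).astype(np.float32))[:,0]; print(circ(hull/1e3))
```

```text
[(120, 31), (124, 77), (128, 11), (132, 1), (136, 0), (140, 0), (144, 0), (148, 0), (152, 0), (156, 0), (160, 1), (164, 59), (168, 87), (172, 85), (176, 121), (180, 850), (184, 638), (188, 48), (192, 64), (196, 52), (200, 82), (204, 93), (208, 14), (212, 15), (216, 28), (220, 41), (224, 27)]
slope [ 0.01971615 -0.014179    0.18353942] [521.74969482 230.48005676] 1662 0.18319366044272042
[0.52233673 0.23096628 0.04976524]
```

```bash
python3 -m handwheel '[[[0,2.3,0.5],0,1],[[4,2.3,0.5],0,1],[[12,2.3,0.5],0,1],[[20,2.3,0.5],0,1],[[24,2.3,0.5],0,1]]'; python3 -m handwheel '[[[0,0,0],0,1],[[0,0,0],0,1],[[0,0,0],0,1],[[0,0,0],0,1],[[0,0,0],0,1]]'; python3 go.py 524.1 228.2 176
```

```text
time_s: 7.85
ee_pos: [0.5237, 0.2283, 0.1967]
eef_rot: [-0.586, 1.569, 2.906]
force: [-0.6, 0.5, -2.7]
grip_width: 0.0171
time_s: 8.35
ee_pos: [0.5238, 0.2283, 0.1969]
eef_rot: [-0.71, 1.569, 2.781]
force: [-0.2, -0.2, -3.7]
grip_width: 0.0171
t 8.35 pos [523.8 228.3 196.9] F [-0.2 -0.2 -3.7] M [-0.03 -0.01 -0.01] w 17.1 q6 [0.35 0.37 1.49 0.   1.29 1.57]
axes(cols x,y,z)
 [[-1.500e-03  3.425e-01 -9.395e-01]
 [ 6.000e-04 -9.395e-01 -3.425e-01]
 [-1.000e+00 -1.000e-03  1.200e-03]]
shift [20.9  0.3 -0.3]
```

Lower in small steps, watching the force.

```bash
python3 -m handwheel '[[[2,0.2,-0.3],0,1],[[5,0.2,-0.3],0,1],[[8,0.2,-0.3],0,1],[[10,0.2,-0.3],0,1],[[12,0.2,-0.3],0,1]]'; python3 go.py 524.1 228.2 176
```

```text
time_s: 8.85
ee_pos: [0.5241, 0.2282, 0.1846]
eef_rot: [-0.626, 1.569, 2.865]
force: [0.3, 1.3, -2.6]
grip_width: 0.0171
t 8.85 pos [524.1 228.2 184.6] F [ 0.3  1.3 -2.6] M [ 0.01 -0.02  0.01] w 17.1 q6 [0.35 0.38 1.5  0.   1.27 1.57]
axes(cols x,y,z)
 [[-1.700e-03  3.425e-01 -9.395e-01]
 [ 5.000e-04 -9.395e-01 -3.425e-01]
 [-1.000e+00 -1.100e-03  1.500e-03]]
shift [ 8.6  0.1 -0. ]
```

```bash
python3 -m handwheel '[[[1,0,0],0,1],[[2,0,0],0,1],[[3,0,0],0,1],[[4,0,0],0,1],[[5,0,0],0,1]]'; python3 go.py 524.1 228.2 176
```

```text
time_s: 9.35
ee_pos: [0.524, 0.2283, 0.1796]
eef_rot: [-0.644, 1.569, 2.848]
force: [0.2, -0.0, -3.0]
grip_width: 0.0174
t 9.35 pos [524.  228.3 179.6] F [ 0.2 -0.  -3. ] M [-0.04 -0.02 -0.03] w 17.4 q6 [0.35 0.38 1.51 0.   1.25 1.57]
axes(cols x,y,z)
 [[-1.700e-03  3.425e-01 -9.395e-01]
 [ 5.000e-04 -9.395e-01 -3.425e-01]
 [-1.000e+00 -1.100e-03  1.400e-03]]
shift [ 3.6  0.1 -0. ]
```

The plug is 8 mm inside the mouth with no contact. Finish gently.

```bash
python3 -m handwheel '[[[0.6,0,0],0,1],[[1.2,0,0],0,1],[[1.8,0,0],0,1],[[2.4,0,0],0,1],[[3,0,0],0,1]]'; python3 go.py 524.1 228.2 176;  python3 -m handwheel '[[[0.3,0,0],0,1],[[0.6,0,0],0,1],[[0.8,0,0],0,1],[[1,0,0],0,1],[[1.2,0,0],0,1]]'; python3 go.py 524.1 228.2 176
```

```text
time_s: 9.85
ee_pos: [0.5241, 0.2283, 0.1766]
eef_rot: [-0.701, 1.569, 2.79]
force: [0.1, 1.0, -3.5]
grip_width: 0.0175
t 9.85 pos [524.1 228.3 176.6] F [ 0.1  1.  -3.5] M [-0.01  0.06  0.01] w 17.5 q6 [0.35 0.39 1.51 0.   1.25 1.57]
axes(cols x,y,z)
 [[-1.600e-03  3.425e-01 -9.395e-01]
 [ 6.000e-04 -9.395e-01 -3.425e-01]
 [-1.000e+00 -1.100e-03  1.300e-03]]
shift [ 0.6  0.1 -0. ]
time_s: 10.35
ee_pos: [0.5241, 0.2283, 0.1759]
eef_rot: [-0.82, 1.569, 2.671]
force: [-4.5, -1.9, 5.6]
grip_width: 0.0171
t 10.35 pos [524.1 228.3 175.9] F [-4.5 -1.9  5.6] M [-0.27  0.7   0.03] w 17.1 q6 [0.35 0.39 1.51 0.   1.25 1.57]
axes(cols x,y,z)
 [[-1.300e-03  3.425e-01 -9.395e-01]
 [ 6.000e-04 -9.395e-01 -3.425e-01]
 [-1.000e+00 -1.000e-03  1.000e-03]]
shift [-0.1  0.1  0. ]
```

Contact came at z 175.9, the predicted seat height. One slight further press, then open slowly.

```bash
python3 -m handwheel '[[[0.3,0,0],0,1],[[0.5,0,0],0,1],[[0.5,0,0],0,1],[[0.5,0,0],0,1],[[0.5,0,0],0,1]]' 12; python3 go.py 524.1 228.2 176;  python3 -m handwheel '[[[0,0,0],0,0.78],[[0,0,0],0,0.72],[[0,0,0],0,0.68],[[0,0,0],0,0.64],[[0,0,0],0,0.6]]' 12; python3 go.py 524.1 228.2 176
python3 -m handwheel '[[[0,0,0],0,0.3],[[0,0,0],0,0],[[-10,0,0],0,-1],[[-40,0,0],0,-1],[[-60,0,0],0,-1]]'; python3 go.py 524.1 228.2 176
python3 - <<'E'
from m import *
p,_=grab("top","t4"); q,d=grab("side","s4")
W=cloud("side",d)[230:340,205:310].reshape(-1,3); W=W[~np.isnan(W[:,0])]
W=W[(np.hypot(W[:,0]-.524,W[:,1]-.228)<.054)]
h,e=np.histogram(W[:,2],np.arange(.116,.2,.004)); print([(round(a*1e3),int(b)) for a,b in zip(e,h)])
for lo,hi in((.13,.143),(.154,.163),(.176,.195)):
    P=W[(W[:,2]>lo)&(W[:,2]<hi)]; print(lo,len(P),cv2.minEnclosingCircle((P[:,:2]*1e3).astype(np.float32)),P[:,2].mean())
P=W[(W[:,2]>.128)&(W[:,2]<.145)]; print(np.linalg.lstsq(np.c_[P[:,:2]-[.524,.228],np.ones(len(P))],P[:,2],rcond=None)[0])
cv2.imwrite("pics/c5.png",np.hstack([cv2.resize(p[180:340,90:250],(400,400),interpolation=2),cv2.resize(q[200:400,170:370],(400,400),interpolation=2)]))
E
```

```text
time_s: 10.85
ee_pos: [0.5242, 0.2283, 0.1758]
eef_rot: [-1.169, 1.57, 2.322]
force: [-4.1, -0.9, 4.6]
grip_width: 0.0177
t 10.85 pos [524.2 228.3 175.8] F [-4.1 -0.9  4.6] M [-0.33  0.55 -0.06] w 17.7 q6 [0.35 0.39 1.51 0.   1.25 1.57]
axes(cols x,y,z)
 [[-7.000e-04  3.425e-01 -9.395e-01]
 [ 8.000e-04 -9.395e-01 -3.425e-01]
 [-1.000e+00 -1.000e-03  4.000e-04]]
shift [-0.2  0.1  0.1]
time_s: 11.35
ee_pos: [0.5243, 0.2284, 0.1757]
eef_rot: [-1.471, 1.57, 2.02]
force: [0.0, -0.4, -0.1]
grip_width: 0.0185
t 11.35 pos [524.3 228.4 175.7] F [ 0.  -0.4 -0.1] M [-0.   -0.02 -0.03] w 18.5 q6 [0.35 0.39 1.51 0.   1.25 1.57]
axes(cols x,y,z)
 [[-5.000e-04  3.425e-01 -9.395e-01]
 [ 1.000e-03 -9.395e-01 -3.425e-01]
 [-1.000e+00 -1.100e-03  1.000e-04]]
shift [-0.3  0.1  0.2]
time_s: 11.85
ee_pos: [0.5246, 0.2284, 0.2381]
eef_rot: [-2.536, 1.569, 0.955]
force: [0.7, -0.0, 0.1]
grip_width: 0.0551
t 11.85 pos [524.6 228.4 238.1] F [ 0.7 -0.   0.1] M [-0.02 -0.01  0.03] w 55.1 q6 [0.35 0.34 1.43 0.   1.37 1.57]
axes(cols x,y,z)
 [[ 0.0011  0.3425 -0.9395]
 [ 0.0015 -0.9395 -0.3425]
 [-1.     -0.0011 -0.0016]]
shift [62.1  0.1  0.6]
[(116, 18), (120, 78), (124, 76), (128, 86), (132, 361), (136, 1129), (140, 133), (144, 55), (148, 65), (152, 63), (156, 134), (160, 67), (164, 19), (168, 12), (172, 13), (176, 14), (180, 20), (184, 54), (188, 26), (192, 0)]
0.13 1663 ((522.61669921875, 226.43978881835938), 52.25187683105469) 0.1372274635194214
0.154 227 ((522.7265014648438, 228.71304321289062), 22.52549171447754) 0.15852152530185654
0.176 114 ((523.4072265625, 227.978759765625), 10.311118125915527) 0.18513475801874993
[ 0.01484477 -0.01274832  0.13733205]
```

View pics/c5.png

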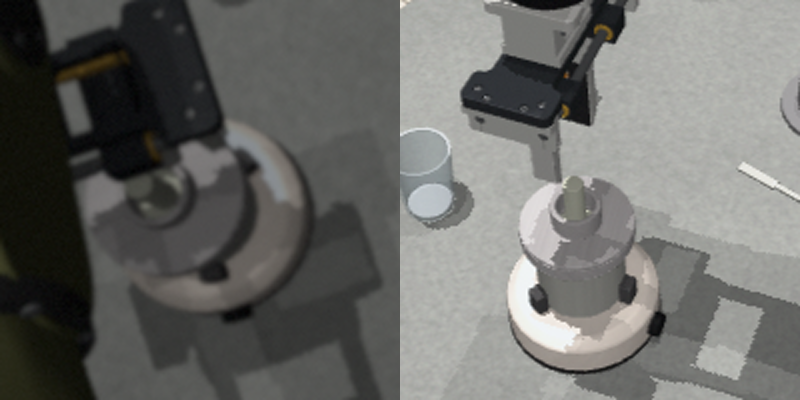

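The lids sit level on the jar: knob top is about 186 mm, collar top about 158 and plate about 136, as expected when fully home. I'll descend around the collar to TCP z 155, fingertips at 141, 5 mm above the plate.

```bash
python3 -m handwheel '[[[0,0,0.5],0,-1],[[0,0,0.5],0,-1],[[0,0,0.5],0,-1],[[15,0,0.5],0,-1],[[35,0,0.5],0,-1]]'; python3 go.py 524.1 228.3 155;python3 -m handwheel '[[[15,0,0],0,-1],[[30,0,0],0,-1],[[40,0,0],0,-1],[[46,0,0],0,-1],[[48,0,0],0,-1]]'; python3 go.py 524.1 228.3 155
python3 - <<'E'
from m import *
W=cloud("side",np.load("pics/side0.npy"))[210:275,355:420].reshape(-1,3); W=W[~np.isnan(W[:,0])]
P=W[(W[:,2]>.043)&(W[:,2]<.06)]; print("stand slope",np.linalg.lstsq(np.c_[P[:,:2]-[.49,-.131],np.ones(len(P))],P[:,2],rcond=None)[0])
E
```

```text
time_s: 12.45
ee_pos: [0.5251, 0.2286, 0.2039]
eef_rot: [-2.979, 1.565, 0.512]
force: [1.2, -0.2, -0.4]
grip_width: 0.0938
t 12.45 pos [525.1 228.6 203.9] F [ 1.2 -0.2 -0.4] M [-0.01  0.02 -0.08] w 93.8 q6 [0.35 0.36 1.48 0.   1.3  1.57]
axes(cols x,y,z)
 [[ 0.0054  0.3425 -0.9395]
 [ 0.003  -0.9395 -0.3425]
 [-1.     -0.001  -0.0061]]
shift [48.9 -0.   1.4]
time_s: 12.95
ee_pos: [0.5252, 0.2287, 0.1553]
eef_rot: [-2.945, 1.565, 0.546]
force: [-0.0, 0.5, -0.5]
grip_width: 0.094
t 12.95 pos [525.2 228.7 155.3] F [-0.   0.5 -0.5] M [-0.03 -0.05 -0.01] w 94.0 q6 [0.35 0.41 1.53 0.   1.2  1.57]
axes(cols x,y,z)
 [[ 0.0046  0.3425 -0.9395]
 [ 0.0028 -0.9395 -0.3425]
 [-1.     -0.0011 -0.0053]]
shift [0.3 0.  1.2]
stand slope [ 0.01504387 -0.02587546  0.05251013]
```

The slope on the stand was the same, so it is a camera bias and the lids are level. Close slowly on the collar.

```bash
python3 -m handwheel '[[[0,0,1.2],0,-0.7],[[0,0,1.2],0,-0.4],[[0,0,1.2],0,-0.2],[[0,0,1.2],0,-0.05],[[0,0,1.2],0,0]]' 5;python3 -m handwheel '[[[0,0,0],0,0.02],[[0,0,0],0,0.04],[[0,0,0],0,0.06],[[0,0,0],0,0.08],[[0,0,0],0,0.1]]' 5; python3 go.py 524.1 228.3 155; python3 -m handwheel '[[[0,0,0],0,0.2],[[0,0,0],0,0.5],[[0,0,0],0,1],[[0,0,0],0,1],[[0,0,0],0,1]]' 20; python3 go.py 524.1 228.3 155
```

```text
time_s: 13.45
ee_pos: [0.5242, 0.2283, 0.1555]
eef_rot: [-2.962, 1.565, 0.529]
force: [0.0, -0.3, 0.6]
grip_width: 0.0575
time_s: 13.95
ee_pos: [0.5242, 0.2283, 0.1556]
eef_rot: [-2.981, 1.565, 0.51]
force: [-0.3, -1.1, 1.4]
grip_width: 0.0441
t 13.95 pos [524.2 228.3 155.6] F [-0.3 -1.1  1.4] M [-0.22 -0.07 -0.04] w 44.1 q6 [0.35 0.4  1.54 0.   1.2  1.57]
axes(cols x,y,z)
 [[ 5.000e-03  3.425e-01 -9.395e-01]
 [ 2.800e-03 -9.395e-01 -3.425e-01]
 [-1.000e+00 -9.000e-04 -5.700e-03]]
shift [ 0.6 -0.1  0.1]
time_s: 14.45
ee_pos: [0.5242, 0.2283, 0.1556]
eef_rot: [-2.983, 1.565, 0.508]
force: [0.7, 0.6, -0.1]
grip_width: 0.0436
t 14.45 pos [524.2 228.3 155.6] F [ 0.7  0.6 -0.1] M [-0.08  0.   -0.08] w 43.6 q6 [0.35 0.4  1.54 0.   1.2  1.57]
axes(cols x,y,z)
 [[ 5.000e-03  3.425e-01 -9.395e-01]
 [ 2.800e-03 -9.395e-01 -3.425e-01]
 [-1.000e+00 -9.000e-04 -5.700e-03]]
shift [ 0.6 -0.1  0.1]
```

```bash
python3 -m handwheel '[[[-1,0,0],0,1],[[-2,0,0],0,1],[[-4,0,0],0,1],[[-7,0,0],0,1],[[-10,0,0],0,1]]' 25; python3 go.py 524.1 228.3 260; python3 -m handwheel '[[[-4,0,0],0,1],[[-9,0,0],0,1],[[-15,0,0],0,1],[[-22,0,0],0,1],[[-30,0,0],0,1]]'; python3 go.py 524.1 228.3 260
```

```text
time_s: 14.95
ee_pos: [0.5242, 0.2283, 0.1659]
eef_rot: [-2.975, 1.565, 0.516]
force: [-0.2, -0.2, -1.7]
grip_width: 0.0429
t 14.95 pos [524.2 228.3 165.9] F [-0.2 -0.2 -1.7] M [ 0.01  0.02 -0.04] w 42.9 q6 [0.35 0.39 1.53 0.   1.22 1.57]
axes(cols x,y,z)
 [[ 0.0051  0.3425 -0.9395]
 [ 0.0029 -0.9395 -0.3425]
 [-1.     -0.001  -0.0058]]
shift [-94.1  -0.1  -0.5]
time_s: 15.45
ee_pos: [0.524, 0.2282, 0.1965]
eef_rot: [-2.984, 1.565, 0.507]
force: [0.1, -0.3, -1.2]
grip_width: 0.0435
t 15.45 pos [524.  228.2 196.5] F [ 0.1 -0.3 -1.2] M [ 0.01  0.   -0.03] w 43.5 q6 [0.35 0.36 1.49 0.   1.28 1.57]
axes(cols x,y,z)
 [[ 5.200e-03  3.425e-01 -9.395e-01]
 [ 2.900e-03 -9.395e-01 -3.425e-01]
 [-1.000e+00 -9.000e-04 -5.800e-03]]
shift [-63.5  -0.1  -0.5]
```

The load is about 1.6 N, so only the outer lid is on the gripper. Raise 65 mm more, putting the skirt edge at about 223 mm against the knob top at 186 mm.

```bash
python3 -m handwheel '[[[-10,0,0],0,1],[[-25,0,0],0,1],[[-42,0,0],0,1],[[-57,0,0],0,1],[[-65,0,0],0,1]]'; python3 -m handwheel '[[[0,0,0],0,1],[[0,0,0],0,1],[[0,0,0],0,1],[[0,0,0],0,1],[[0,0,0],0,1]]'; python3 go.py 524.1 228.3 260
python3 - <<'E'
from m import *
p,_=grab("top","t5"); q,d=grab("side","s5")
W=cloud("side",d)[200:340,205:310].reshape(-1,3); W=W[~np.isnan(W[:,0])]
W=W[(np.hypot(W[:,0]-.524,W[:,1]-.228)<.054)]
h,e=np.histogram(W[:,2],np.arange(.116,.28,.004)); print([(round(a*1e3),int(b)) for a,b in zip(e,h)])
cv2.imwrite("pics/c6.png",np.hstack([cv2.resize(p[180:340,90:250],(300,300),interpolation=2),cv2.resize(q[190:390,170:370],(500,500),interpolation=2)[:300*2]if 0 else cv2.resize(q[170:370,170:370],(300,300),interpolation=2)]))
cv2.imwrite("pics/c7.png",cv2.resize(q[200:350,180:330],(600,600),interpolation=2))
E
```

```text
time_s: 15.95
ee_pos: [0.5239, 0.2281, 0.2635]
eef_rot: [-3.023, 1.563, 0.468]
force: [0.0, -0.6, -1.4]
grip_width: 0.0437
time_s: 16.45
ee_pos: [0.5238, 0.2281, 0.263]
eef_rot: [-3.008, 1.564, 0.483]
force: [-0.1, -0.4, -1.7]
grip_width: 0.0437
t 16.45 pos [523.8 228.1 263. ] F [-0.1 -0.4 -1.7] M [-0.01 -0.01 -0.03] w 43.7 q6 [0.35 0.31 1.4  0.   1.42 1.57]
axes(cols x,y,z)
 [[ 0.0063  0.3425 -0.9395]
 [ 0.0033 -0.9395 -0.3425]
 [-1.     -0.001  -0.0071]]
shift [ 3.  -0.1 -0.3]
[(116, 57), (120, 43), (124, 28), (128, 483), (132, 755), (136, 18), (140, 16), (144, 12), (148, 17), (152, 15), (156, 18), (160, 15), (164, 15), (168, 11), (172, 11), (176, 0), (180, 0), (184, 0), (188, 0), (192, 0), (196, 0), (200, 0), (204, 0), (208, 0), (212, 0), (216, 0), (220, 0), (224, 29), (228, 100), (232, 97), (236, 117), (240, 339), (244, 1124), (248, 68), (252, 54), (256, 55), (260, 85), (264, 126), (268, 79), (272, 41), (276, 42)]
```

View pics/c7.png

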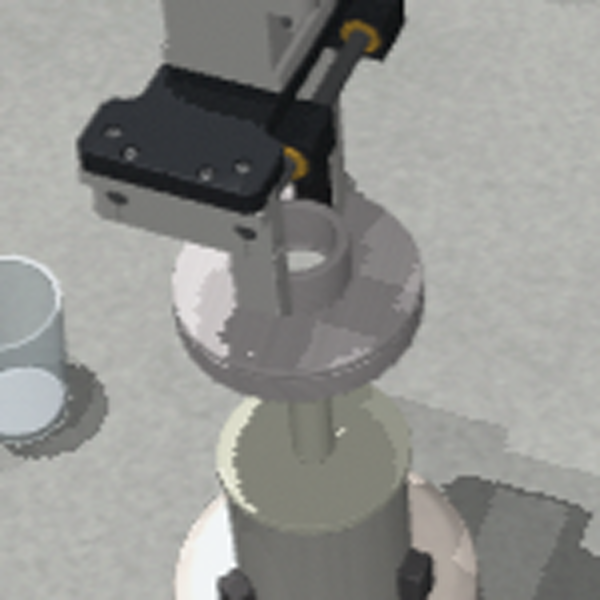

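The outer lid is level in the air at crop (300,300). The white inner lid is flush on the jar at crop (315,460), with its flange top at about 132 mm (131 expected).

```bash
python3 -c "from station import *; print(hand_in())"; python3 go.py
```

```text
the job is handed in; nothing more can be done
None
the job is handed in; nothing more can be done
```

The inner lid is home in the jar, and the arm finished holding the outer lid alone above it. I handed the job in at about 16.5 s of robot time.

I picked up both lids nested by the knob and carried them over. I lowered them until they touched at TCP z 175.9 mm, against a predicted 176 mm, with about 6 N of upward contact force. I then regripped the collar and lifted the outer lid by itself.

**Last checks**
- **Inner lid:** its flange top measured about 132 mm, where 131 mm is fully home, and in the picture it sits flush on the rim.
- **Outer lid:** its skirt's lower edge is at about 224 mm and the knob top at about 186 mm, so it clears the knob by about 38 mm. It looked level.
- **Load:** the wrist reads about 1.7 N, which matches the outer lid alone.
- **Disagreement:** depth fits showed a slope of about 1° on the lids. The same slope, about 1.7° at most, showed while they waited on the stand, so I put it down to camera calibration.
- **Not checked:** I did not re-measure the bottles, beaker, spatula or look-alike lids at the end. No unexpected force showed at any point, and the beaker looked untouched in the last picture.

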